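# Load the annealing kiln, latch its lid and check it with the thermometer

## Task

Stand every glass pumpkin upright on the floor of the open annealing kiln, none touching another, then close the lid gently and turn its wing knob clockwise as far as it goes, so that the tongue under the lid swings home behind the kiln's front lip. Then pick up the infrared thermometer, hold it steady for two seconds pointing squarely at the middle of the sight port in the kiln's right side from about 10 cm away, and lay it back on the middle of its rubber pad. Leave the jar, the paddle and the brass reamer block where they are.

Things in the scene. Friction and masses are not known exactly. Their poses are not given: they have to be found in the camera images.
- kiln: Fixed bench annealing kiln: grey metal box lined with white firebrick, 210 (x) x 250 (y) x 90 mm high, open on top, walls 18 mm, inner floor 20 mm above the table. A 6 mm thick steel lip along the top of the front wall narrows the opening to x -75..+87, y -107..+107 mm. Origin: centre of its underside; its front (-x, black control panel) faces the robot, y to the left, z up. Yaw varies.
- kiln_floor (a point): Centre of the kiln's inner floor, axes as the kiln's.
- lid_hinge (a point): Middle of the lid's hinge line, which runs along the kiln's y at the top of its back wall, 90 mm above the table, 105 mm behind the kiln's centre. Axes as the kiln's.
- kiln_lid (a joint): Lid angle, rad: 0 = flat shut, grows as its front edge rises; 1.57 = upright, 1.9 = stop, leaning back from the robot. Starts open. The hinge is stiff (0.6 N m friction, lid 0.4 kg): the lid stays where it is left and must be pushed all the way down, with a few N at its edge.
- lid_edge (a point): Middle of the lid's free front edge, on its outer (upper when shut) face. The lid is a grey plate 215 mm from hinge to free edge, 250 mm wide along the hinge, 14 mm thick; its outer face lies 14.5 mm above the hinge line when shut. Axes as the lid's: x and z as the kiln's when shut.
- wing (a joint): Wing knob angle, rad, growing clockwise seen from above the shut lid: 0 = wing parallel to the kiln's front, hidden tongue under the lid points to the kiln's right (-y); 1.57 = wing points to the front, tongue under the front lip; stop at 1.62. Starts near 0; friction 0.06 N m, stays where left. Past about 0.45 the tongue overlaps the lip: turn it only once the lid is shut, or it jams on the lip.
- wing_grip (a point): Point on the knob's axis at mid-height of the wing, 24 mm above the lid's outer face, 163 mm from the hinge line, on the lid's middle. The aluminium wing is a bar 52 mm long (this point's y), 10 mm thick (x), from 8 to 34 mm above the lid, on a round boss 26 mm across, 8 mm high. Axes turn with the knob; z away from the lid.
- kiln_port (a point): Middle of the mouth of the sight port: a round steel collar, 40 mm outside, black 24 mm centre, standing 12 mm out of the middle of the kiln's right (-y) side wall, 50 mm above the table; it looks along the kiln's -y. Axes as the kiln's.
- pumpkin1: Solid glass pumpkin ornament, round, 44 mm across between 12 and 29 mm height, foot 34 mm across, body 40 mm and stem stub to 47 mm high, 90 g. Origin: centre of its foot; z up. Two to four of these stand on the grey mat.
- pumpkin2: Solid glass pumpkin ornament, round, 44 mm across between 12 and 29 mm height, foot 34 mm across, body 40 mm and stem stub to 47 mm high, 90 g. Origin: centre of its foot; z up. Two to four of these stand on the grey mat.
- pumpkin3: Solid glass pumpkin ornament, round, 44 mm across between 12 and 29 mm height, foot 34 mm across, body 40 mm and stem stub to 47 mm high, 90 g. Origin: centre of its foot; z up. Two to four of these stand on the grey mat.
- pumpkin4: Solid glass pumpkin ornament, round, 44 mm across between 12 and 29 mm height, foot 34 mm across, body 40 mm and stem stub to 47 mm high, 90 g. Origin: centre of its foot; z up. Two to four of these stand on the grey mat.
- mat: Grey heat-proof mat, paper-thin (1 mm, lies flat on the table), 180 x 180 mm, where the pumpkins start. Origin: its centre.
- pad: Black rubber pad, paper-thin, 200 (its x) x 120 mm, where the thermometer lies at the start and must lie at the end. Origin: its centre. Mat and pad may change places.
- thermo: Infrared thermometer, loose, 140 g: grey bar 110 (its x) x 34 (y) x 30 mm (z), display on top at the rear, black nose 24 mm across and 22 mm long at the +x end. Origin: centre of the bar's underside; x is the pointing direction, z up when lying on its underside.
- thermo_lens (a point): Centre of the lens at the tip of the thermometer's nose, 77 mm ahead of and 16 mm above its origin; it measures along the thermometer's x. Axes as the thermometer's.
- frit_jar: Amber glass jar, 60 mm across, 85 mm high, stays where it is. Origin: centre of its underside.
- paddle: Graphite paddle with wooden handle, 230 mm long along its x, lies there, stays. Origin: on the table, under the handle's front part.
- reamer_block: Brass cone on a round foot, 56 mm across, 58 mm high, stays. Origin: centre of its underside.
Mind the look-alikes: they are no part of the job. What is shaped like the pumpkin1 but blue or purple is not meant.

How it is judged:
By the outcome, as a careful person would: the job done as asked, in the order asked, and still so for the second after the job is handed in, with the robot touching nothing.
Of pumpkin1, pumpkin2, pumpkin3, pumpkin4 only 2 to 4 are there at a start; the rules pass over those that are not, and their reading is None.
At some moment in a run one of pumpkin1, pumpkin2, pumpkin3, pumpkin4, thermo may be knocked a few centimetres aside while the robot is not near it.
It also fails if it takes over 210 s, if anything falls off the work surface, if the arm or the gripper's body presses on something with over 40 N, if the wrist force passes 120 N, or if a joint passes its speed limit or range.

## Robot

A 6-joint arm with a two-finger parallel gripper is mounted at the origin on the work surface. World frame = base frame: x ahead of the robot, y to its left, z up, the work surface at z = 0. Lengths are in mm, angles in degrees, forces in N, time in s.
With the tool pointing down it reaches from about 275 to 1000 mm from the base axis. Payload 8.4 kg.
Tool frame: the origin (TCP) lies midway between the tips of the shut fingers; the grasp point (between the pads) lies 19 mm behind it; z points along the fingers, y is the direction in which the jaws open and shut (so a half turn about z gives the same grasp; the last joint's range is limited). The gripper opens to 85 mm and grips with 20 to 120 N. Pads are 22 mm wide; open, the fingers measure 114 mm over their backs; the gripper's body (76 mm by 85 mm) begins 54 mm behind the grasp point. The pads swing forward as they close: fully open they stand 13 mm farther back than shut.
Start: joints at [70.909, 20.225, 93.587, -0, 66.188, -0.138], TCP at [202.998, 591.117, 231.281] pointing down, gripper open.
Joint ranges: [-150.9, 150.9], [-52.94, 120.26], [3.33, 152.33], [-74.26, 254.26], [0, 154.13], [-172.89, 172.89]. Speed limits (degrees/s): [127.2, 127.2, 159.86, 180, 180, 180].

## Interface

Orientations are given as a 3x3 rotation matrix whose columns are the frame's x, y, z axes.
In Python, from bench import ctrl, eyes, order gives the robot as it stands. The module is installed in compiled form; this text tells all that it offers.
- The arm moves only by the tool jog_arm, never from a script. Its argument "commands" is a list of rows, each a list of 3 entries, a list of its own where there are three numbers: the opening, from 0 (shut) to 1 (fully open), then the shift along the tool's x, y, z in m, then the turn about the tool's z in degrees. A call has 1 to 20 rows; each row shifts and turns the commanded pose from where the row before left it, along the tool's axes as they then stand; what a row does not reach is not made up. A row lasts 1/8 s, in which the tool goes at most 62.5 mm and 10.7 degrees, less where a joint would pass 70% of its speed; a pose out of reach is approached as far as the arm can. A call with a gripper value outside its range is refused whole. The fingers move at their own pace and stop on an object; the grip force is fixed at half the most. Time passes only in rows, so rows that do not move let the fingers close. It gives the time, the measured TCP pose, the force and the opening at its end, in the units of the state.
- ctrl.get_obs(): the state, without advancing time (a new reading comes with each control period).
- eyes.camera(name): name is "scene" or "top"; returns the picture (420x560x3 uint8, red, green, blue); there is no depth.
- eyes.calibration(name): a dict with "fovy" (degrees; the focal length in pixels is half the picture's height over the tangent of half this angle, whatever the lens; pixels are square), "cx", "cy" (the principal point, pixels), "dist" ([k1, k2, p1, p2, k3] as OpenCV has them; the pictures are not rectified), "world_from_camera" (4x4, takes a point from camera to world coordinates). Camera axes: x right, y down, z forward; pixel columns grow to the right and rows downward; lengths in mm; the calibration is good to about 2 mm. A picture is of the moment at which its call begins. calibration takes no time and is no camera call.
- order.job_done(): hands the job in, once; it reports no verdict.
The state is a dict: "time_s": time; "joint_pos": joint angles; "joint_velocities": joint speeds; "tau": joint torques, N m; "eef_pos": TCP position; "orientation": TCP orientation; "force": force on the tool from outside, world axes, zero at the start; "moment": the same for the moment, N m; "grip_width": finger opening in mm.
Only numpy, scipy, OpenCV 4.12 (cv2) and the standard library are available. Lean on these libraries where they do the work, as an engineer would, in place of code of your own. Each camera call takes 0.05 s, during which the arm holds its last target. There are 200 camera calls.

## Working session

There is one attempt and no reset: what is moved stays moved. The work goes in short steps, Python scripts to look and compute and a tool call to move; the robot and the scene stay as the last step left them, time stands still between calls to the robot, and variables do not carry over. Pictures are saved under pics/ and viewed, about 12 in all and at most 16, crops included, and the job is handed in when it is done.

Besides the shell and the picture viewer there is one more tool, called after "Request:" as name([rows], argument=value, ...), one row to a line, values as JSON. jog_arm: Moves the arm, as the interface text tells. Its arguments: {"type":"object","properties":{"commands":{"type":"array","items":{"type":"array"}}},"required":["commands"]}

```bash
mkdir -p pics; ls
cat > h.py <<'E'
import numpy as np, cv2
from bench import ctrl, eyes, order
def K(n):
    c=eyes.calibration(n); f=210/np.tan(np.radians(c['fovy']/2))
    return np.array([[f,0,c['cx']],[0,f,c['cy']],[0,0,1.]]),np.array(c['dist'],float),np.array(c['world_from_camera'],float)
def ray(n,uv):
    k,d,T=K(n); p=cv2.undistortPoints(np.array(uv,float).reshape(-1,1,2),k,d).reshape(-1,2)
    return T[:3,3],np.c_[p,np.ones(len(p))]@T[:3,:3].T
def onz(n,uv,z):
    o,r=ray(n,uv); return o+r*((z-o[2])/r[:,2])[:,None]
def proj(n,P):
    k,d,T=K(n); W=np.linalg.inv(T); P=np.array(P,float).reshape(-1,3)
    return cv2.projectPoints(P,cv2.Rodrigues(W[:3,:3])[0],W[:3,3],k,d)[0].reshape(-1,2)
def snap(n,f):
    im=eyes.camera(n); cv2.imwrite(f'pics/{f}.png',im[:,:,::-1]); return im
E
python3 - <<'E'
from h import *
for n in('scene','top'):
    snap(n,n+'0'); print(eyes.calibration(n))
print(ctrl.get_obs())
E
```

```text
pics
{'fovy': 53.26851276023891, 'cx': 269.31924648700664, 'cy': 204.53703238657224, 'dist': array([-0.0803146,  0.       ,  0.       ,  0.       ,  0.       ]), 'world_from_camera': array([[-7.90603107e-01,  4.00887145e-01, -4.62856591e-01,
         1.10853120e+03],
       [ 6.12014064e-01,  4.93097794e-01, -6.18298755e-01,
         8.29362561e+02],
       [-1.96344588e-02, -7.72103660e-01, -6.35193220e-01,
         8.63937334e+02],
       [ 0.00000000e+00,  0.00000000e+00,  0.00000000e+00,
         1.00000000e+00]])}
{'fovy': 45.39935944464774, 'cx': 279.8664102931994, 'cy': 210.61060926950015, 'dist': array([0.05321116, 0.        , 0.        , 0.        , 0.        ]), 'world_from_camera': array([[ 1.99395754e-02, -9.98122608e-01,  5.79109021e-02,
         4.79890722e+02],
       [-9.99757617e-01, -2.04459759e-02, -8.16510193e-03,
         7.61269315e+01],
       [ 9.33381774e-03, -5.77340569e-02, -9.98288364e-01,
         1.43466099e+03],
       [ 0.00000000e+00,  0.00000000e+00,  0.00000000e+00,
         1.00000000e+00]])}
{'time_s': 0.1, 'joint_pos': array([ 7.09083969e+01,  2.02578715e+01,  9.36233173e+01,  9.07275296e-04,
        6.61890654e+01, -1.38663126e-01]), 'joint_velocities': array([ 0.02834159, -0.15014865, -0.16735426, -0.01864429, -0.08608802,
        0.06940307]), 'tau': array([ 1.13945848e-04, -6.06358480e+01, -3.42821145e+01, -6.82951031e-05,
        3.87469190e-03, -2.49322687e-05]), 'eef_pos': array([202.86518455, 590.71870828, 230.65499795]), 'orientation': array([[-9.45783580e-01,  3.24797241e-01, -4.14744476e-04],
       [ 3.24797506e-01,  9.45782876e-01, -1.15398616e-03],
       [ 1.74467008e-05, -1.22612914e-03, -9.99999248e-01]]), 'force': array([ 0.37783584, -0.14633717,  0.36784606]), 'moment': array([ 0.03573215, -0.00296453, -0.01752068]), 'grip_width': 85.85294547427355}
```

View pics/scene0.png

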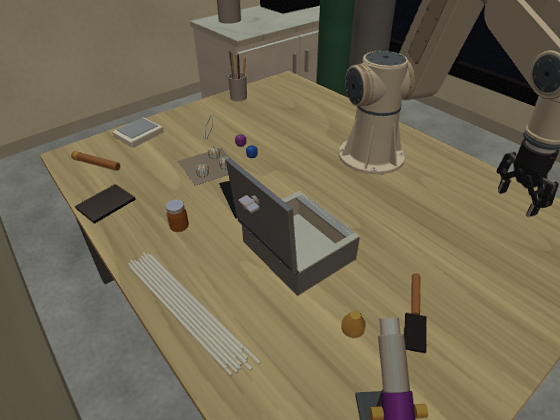

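View pics/top0.png

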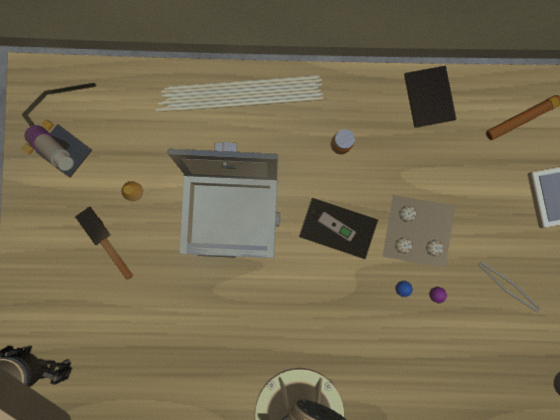

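The top view shows three clear pumpkins at about (408,214), (404,245) and (435,248), with the blue and purple look-alikes below them. The kiln is at about (229,217) with its lid at the rear, and the thermometer is on its pad at (337,226). Next I'll enlarge the view and measure.

Run:
```python
from h import *
im=cv2.imread('pics/top0.png')
a=cv2.resize(im[130:270,160:300],None,fx=4,fy=4,interpolation=cv2.INTER_CUBIC)
b=cv2.resize(im[190:300,290:460],None,fx=4,fy=4,interpolation=cv2.INTER_CUBIC)
cv2.imwrite('pics/c1.png',a);cv2.imwrite('pics/c2.png',b)
for uv in[(408,214),(404,245),(435,248)]: print(onz('top',[uv],25))
for uv in[(404,289),(438,295)]: print(onz('top',[uv],25))
```

```text
[[ 559.50255413 -295.41839148   25.        ]]
[[ 472.40344673 -284.64153201   25.        ]]
[[ 465.92591152 -370.84784543   25.        ]]
[[ 350.37533394 -284.97938779   25.        ]]
[[ 336.09857142 -378.88543812   25.        ]]
```

View pics/c1.png

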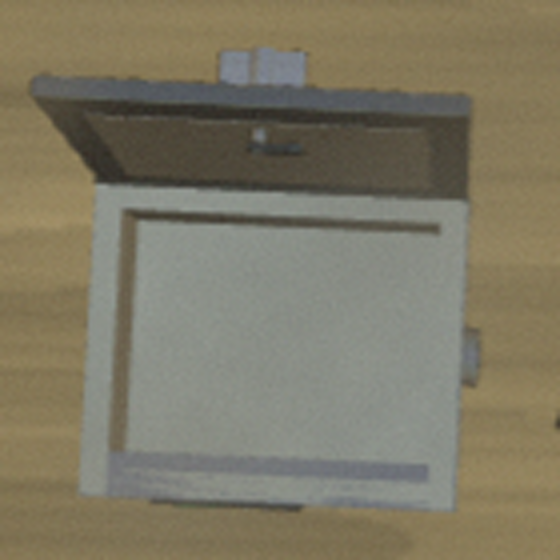

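View pics/c2.png

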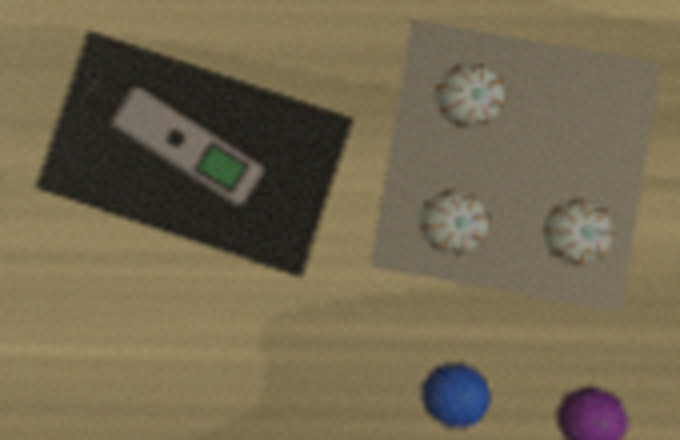

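The enlarged crops show the kiln rim corners (crop pixels) at about FL(80,495), FR(457,510), BR(467,200) and BL(95,185). The lid leans back, and the port collar is at (472,357). The green display marks the thermometer's rear, so its nose points up-left, towards the kiln. Now I'll compute the poses.

```bash
cat >> h.py <<'E'
def blobs(im,lo,hi,a0,roi):
    hsv=cv2.cvtColor(im,cv2.COLOR_RGB2HSV); m=cv2.inRange(hsv,lo,hi); z=np.zeros_like(m); x0,y0,x1,y1=roi; z[y0:y1,x0:x1]=m[y0:y1,x0:x1]
    return [c for c in cv2.findContours(z,cv2.RETR_EXTERNAL,cv2.CHAIN_APPROX_NONE)[0] if cv2.contourArea(c)>=a0]
E
python3 - <<'E'
from h import *
f=lambda l:np.array(l,float)/4+[160,130]
P=onz('top',f([(80,495),(457,510),(467,200),(95,185)]),90)
print('rim',P.round(1)); print('sizes',[np.linalg.norm(P[i]-P[(i+1)%4]).round(1) for i in range(4)])
y=P[0]-P[1]; y2=P[3]-P[2]; x=P[3]-P[0]; x2=P[2]-P[1]
print('yaw',[np.degrees(np.arctan2(-v[0],v[1])).round(2) for v in(y,y2)],[np.degrees(np.arctan2(v[1],v[0])).round(2) for v in(x,x2)],'front mid',(P[0]+P[1])/2,'ctr',P.mean(0))
print('port',onz('top',f([(481,357)]),50))
print('inner floor FR/BL',onz('top',f([(428,480),(430,232),(130,215)]),90))
im=cv2.imread('pics/top0.png')[:,:,::-1].copy()
g=lambda l:np.array(l,float)/4+[290,190]
Q=onz('top',g([(88,32),(352,119),(302,276),(38,187)]),0); print('pad',Q.mean(0),np.degrees(np.arctan2(*(Q[0]-Q[1])[1::-1])),np.linalg.norm(Q[0]-Q[1]),np.linalg.norm(Q[1]-Q[2]))
T=onz('top',g([(135,87),(265,168),(241,207),(111,126)]),30); d=(T[0]+T[3]-T[1]-T[2])/2
print('thermo',T.mean(0),np.degrees(np.arctan2(d[1],d[0])),np.linalg.norm(d),np.linalg.norm(T[0]-T[3]))
# lid top edge from both views: free edge corners top crop
print(onz('top',f([(30,78),(470,97)]),300))
M=onz('top',g([(413,20),(660,63),(622,312),(372,266)]),0); print('mat',M.mean(0))
j=onz('top',[(343,141)],85); print('jar',j)
# pumpkins in scene view check
print(proj('scene',[[559,-295,25],[472,-284,25],[466,-371,25]]))
E
python3 -c "
import cv2;im=cv2.imread('pics/scene0.png');cv2.imwrite('pics/c3.png',cv2.resize(im[120:290,170:370],None,fx=4,fy=3.5,interpolation=2))"
```

```text
rim [[437.6 328.3  90. ]
 [432.3  77.6  90. ]
 [640.2  75.2  90. ]
 [644.9 324.8  90. ]]
sizes [np.float64(250.7), np.float64(207.9), np.float64(249.7), np.float64(207.4)]
yaw [np.float64(-1.2), np.float64(-1.08)] [np.float64(-0.96), np.float64(-0.67)] front mid [434.97859472 202.93760043  90.        ] ctr [538.78455934 201.46092055  90.        ]
port [[536.35629094  63.26679945  50.        ]]
inner floor FR/BL [[451.89348163  97.36765009  90.        ]
 [618.1043032   99.59165004  90.        ]
 [625.24857702 300.8688994   90.        ]]
pad [ 515.91661544 -104.6970174     0.        ] 72.84737660159068 198.45129580664053 117.70123796705074
thermo [519.46575484 -96.05437893  30.        ] 59.13128188810893 106.7571655310926 32.177166236166876
[[679.26437138 324.35858881 300.        ]
 [674.1345212   74.79777643 300.        ]]
mat [ 512.50345383 -333.7001253     0.        ]
jar [[ 750.81918141 -102.38844278   85.        ]]
[[202.49800689 168.76623192]
 [224.73820936 161.40382435]
 [213.50458658 150.965661  ]]
```

View pics/c3.png

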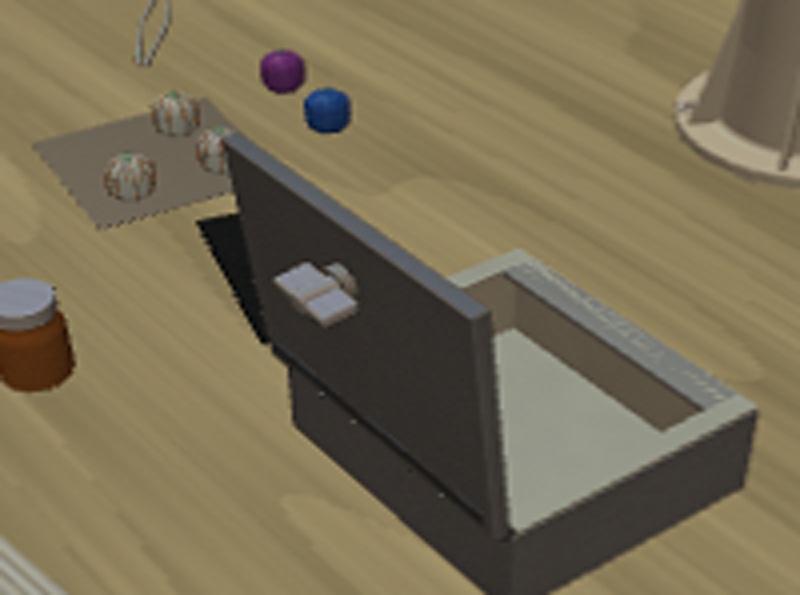

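Measured poses:
- **Kiln:** centre about (539,202), yaw about -1°, and the rim size matches the spec.
- **Thermometer:** centre about (519,-96), heading about 59°.
- **Pad:** centre (516,-105).
- **Lid:** leaning back at about 1.7 rad.

First I'll turn the jaws to the kiln's x axis, then head for the pumpkins.

Request:
jog_arm([
  [0.8,[0,0,0],10.3],
  [0.8,[0,0,0],10.3],
  [0.8,[0,0,0],10.3],
  [0.8,[0,0,0],10.3],
  [0.8,[0,0,0],10.3],
  [0.8,[0,0,0],10.3],
  [0.8,[0,0,0],10.3],
  [0.8,[-0.045,0.018,0],0],
  [0.8,[-0.045,0.018,0],0],
  [0.8,[-0.045,0.018,0],0],
  [0.8,[-0.045,0.018,0],0],
  [0.8,[-0.045,0.018,0],0],
  [0.8,[-0.045,0.018,0],0],
  [0.8,[-0.045,0.018,0],0],
  [0.8,[-0.045,0.018,0],0],
  [0.8,[-0.045,0.018,0],0],
  [0.8,[-0.045,0.018,0],0],
  [0.8,[-0.045,0.018,0],0],
  [0.8,[-0.045,0.018,0],0],
  [0.8,[-0.045,0.018,0],0],
])

```text
time_s: 2.6
eef_pos: [426.4, 0.3, 231.3]
orientation: [[0.019, 1.0, 0.0], [1.0, -0.019, 0.0], [0.0, 0.0, -1.0]]
force: [-0.0, 0.4, 0.4]
grip_width: 68.1
```

Request:
jog_arm([
  [0.8,[-0.046,0.006,0],0],
  [0.8,[-0.046,0.006,0],0],
  [0.8,[-0.046,0.006,0],0],
  [0.8,[-0.046,0.006,0],0],
  [0.8,[-0.046,0.006,0],0],
  [0.8,[-0.046,0.006,0],0],
  [0.8,[-0.046,0.006,0],0],
  [0.8,[-0.048,0.005,0],0],
  [0.8,[0,0,0.04],0],
  [0.8,[0,0,0.04],0],
  [0.8,[0,0,0.04],0],
  [0.8,[0,0,0.04],0],
])

```text
time_s: 4.1
eef_pos: [466.1, -368.8, 69.8]
orientation: [[0.019, 1.0, -0.0], [1.0, -0.019, 0.0], [0.0, -0.0, -1.0]]
force: [1.3, -0.8, -1.4]
grip_width: 68.6
```

Run:
```python
from h import *
im=snap('top','t1'); cv2.imwrite('pics/c4.png',cv2.resize(im[180:310,290:480,::-1],None,fx=4,fy=4,interpolation=2))
```

```text
(no output)
```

View pics/c4.png

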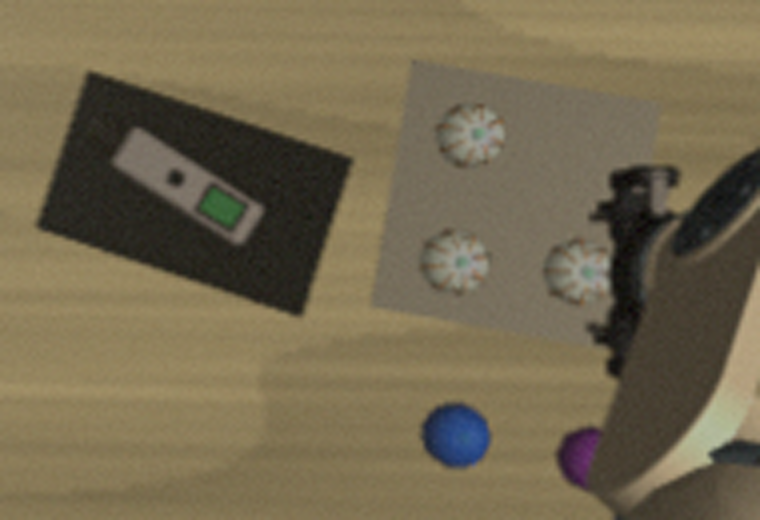

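The three pumpkins are unmoved, and the gripper hangs over the right one (apparent offset is parallax). I'll descend and grip.

Request:
jog_arm([
  [0.8,[-0.002,0,0.03],0],
  [0.8,[0,0,0.025],0],
  [0.8,[0,0,0.013],0],
  [0,[0,0,0],0],
  [0,[0,0,0],0],
  [0,[0,0,0],0],
  [0,[0,0,0],0],
  [0,[0,0,-0.01],0],
  [0,[0,0,-0.03],0],
  [0,[0,0,-0.03],0],
])

```text
time_s: 5.4
eef_pos: [466.1, -370.7, 74.4]
orientation: [[0.018, 1.0, -0.0], [1.0, -0.018, 0.0], [0.0, -0.0, -1.0]]
force: [1.1, 0.1, -0.5]
grip_width: 42.2
```

Request:
jog_arm([
  [0,[0,0,-0.03],0],
  [0,[0,0,-0.03],0],
  [0,[0,0,-0.03],0],
  [0,[0.045,0.0055,0],0],
  [0,[0.045,0.0055,0],0],
  [0,[0.045,0.0055,0],0],
  [0,[0.045,0.0055,0],0],
  [0,[0.045,0.0055,0],0],
  [0,[0.045,0.0055,0],0],
  [0,[0.045,0.0055,0],0],
  [0,[0.045,0.0055,0],0],
  [0,[0.045,0.0055,0],0],
  [0,[0.045,0.0055,0],0],
  [0,[0.045,0.0055,0],0],
  [0,[0.045,0.0055,0],0],
  [0,[0.045,0.0055,0],0],
  [0,[0.04,0.0055,0],0],
  [0,[0.009,0,0],0],
  [0,[0,0,0],0],
])

```text
time_s: 7.78
eef_pos: [554.6, 261.6, 163.4]
orientation: [[0.017, 1.0, -0.0], [1.0, -0.017, -0.0], [-0.0, -0.0, -1.0]]
force: [0.0, 0.1, -1.2]
grip_width: 42.4
```

Run:
```python
from h import *
im=snap('top','t2'); s=snap('scene','s2'); cv2.imwrite('pics/c5.png',np.hstack([cv2.resize(im[120:270,160:310,::-1],(500,500),interpolation=2),cv2.resize(s[150:300,200:380,::-1],(300,250),interpolation=2).repeat(2,0)]))
```

```text
(no output)
```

View pics/c5.png

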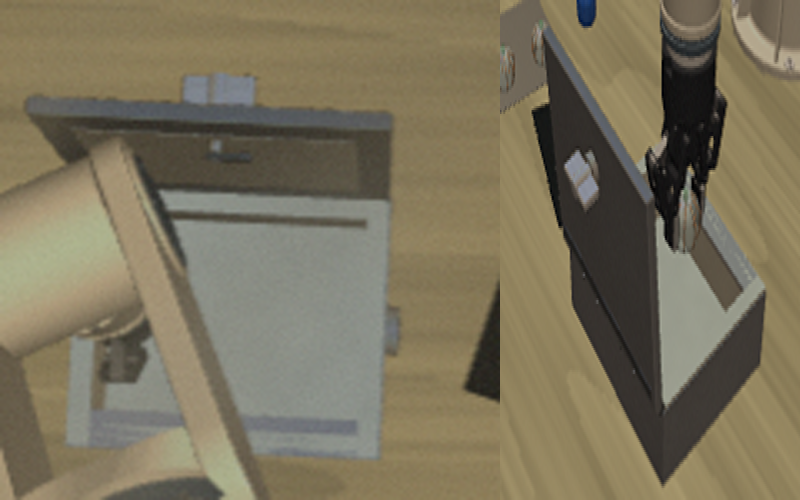

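Request:
jog_arm([
  [0,[0,0,0.04],0],
  [0,[0,0,0.04],0],
  [0,[0,0,0.03],0],
  [0,[0,0,0.02],0],
  [0,[0,0,0.008],0],
  [0,[0,0,0.004],0],
  [0,[0,0,0],0],
  [0.7,[0,0,0],0],
  [0.7,[0,0,0],0],
  [0.7,[0,0,0],0],
  [0.7,[0,0,-0.01],0],
  [0.7,[0,0,-0.03],0],
  [0.7,[0,0,-0.04],0],
  [0.7,[0,0,-0.04],0],
  [0.7,[0,0,-0.02],0],
  [0.7,[-0.045,-0.006,0],0],
  [0.7,[-0.045,-0.006,0],0],
  [0.7,[-0.045,-0.006,0],0],
  [0.7,[-0.045,-0.006,0],0],
])

```text
time_s: 10.25
eef_pos: [527.5, 80.8, 162.0]
orientation: [[0.018, 1.0, 0.001], [1.0, -0.018, 0.0], [0.0, 0.001, -1.0]]
force: [-0.7, -0.2, 0.1]
grip_width: 59.8
```

```bash
cat > diff.py <<'E'
from h import *
import sys
im=eyes.camera('top'); cv2.imwrite('pics/now.png',im[:,:,::-1]); ref=cv2.imread('pics/top0.png')[:,:,::-1]
d=np.abs(im.astype(int)-ref).max(2)
for n,(x0,y0,x1,y1) in dict(p1=(396,202,420,226),p2=(392,233,416,257),p3=(424,236,448,260),thermo=(300,198,378,258)).items(): print(n,d[y0:y1,x0:x1].max(), (d[y0:y1,x0:x1]>40).sum())
E
python3 diff.py
```

```text
p1 9 0
p2 10 0
p3 52 27
thermo 137 338
```

Request:
jog_arm([
  [0.8,[-0.046,-0.006,0],0],
  [0.8,[-0.046,-0.006,0],0],
  [0.8,[-0.046,-0.006,0],0],
  [0.8,[-0.046,-0.006,0],0],
  [0.8,[-0.046,-0.006,0],0],
  [0.8,[-0.046,-0.006,0],0],
  [0.8,[-0.046,-0.006,0],0],
  [0.8,[-0.045,-0.007,0],0],
  [0.8,[0,0,0.04],0],
  [0.8,[0,0,0.04],0],
  [0.8,[0,0,0.02],0],
  [0.8,[0,0,0],0],
])

```text
time_s: 11.8
eef_pos: [471.1, -283.4, 60.3]
orientation: [[0.018, 1.0, -0.002], [1.0, -0.018, 0.001], [0.001, -0.002, -1.0]]
force: [-0.3, -0.7, 1.3]
grip_width: 68.3
```

```bash
python3 diff.py
python3 - <<'E'
from h import *
print(ctrl.get_obs()['eef_pos'])
im=cv2.imread('pics/now.png');cv2.imwrite('pics/c6.png',cv2.resize(im[130:320,160:480],None,fx=2.5,fy=2.5,interpolation=2))
E
```

```text
p1 90 56
p2 132 204
p3 79 340
thermo 21 0
[ 471.93763295 -283.89834396   61.45783701]
```

View pics/c6.png

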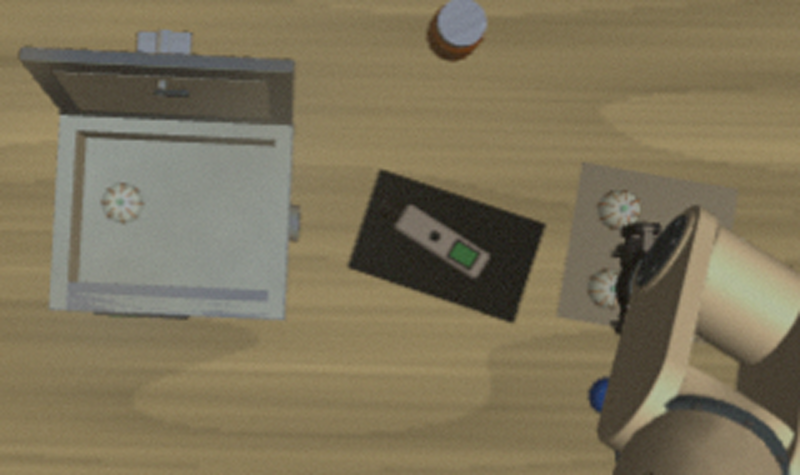

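Pumpkin 3 stands upright in the kiln at (122,203) in the crop, and the others and the thermometer are unmoved. Next I'll grip pumpkin 2.

Request:
jog_arm([
  [0.8,[0,0,0.03],0],
  [0.8,[0,0,0.02],0],
  [0.8,[0,0,0.009],0],
  [0,[0,0,0],0],
  [0,[0,0,0],0],
  [0,[0,0,0],0],
  [0,[0,0,0],0],
  [0,[0,0,-0.02],0],
  [0,[0,0,-0.04],0],
  [0,[0,0,-0.05],0],
  [0,[0,0,-0.05],0],
  [0,[0.045,0.0067,0],0],
  [0,[0.045,0.0067,0],0],
  [0,[0.045,0.0067,0],0],
  [0,[0.045,0.0067,0],0],
  [0,[0.045,0.0067,0],0],
  [0,[0.045,0.0067,0],0],
  [0,[0.045,0.0067,0],0],
  [0,[0.045,0.0067,0],0],
])

```text
time_s: 14.22
eef_pos: [532.3, 76.5, 162.9]
orientation: [[0.018, 1.0, 0.001], [1.0, -0.018, 0.0], [0.0, 0.001, -1.0]]
force: [-0.9, -0.2, 0.3]
grip_width: 42.1
```

Request:
jog_arm([
  [0,[0.042,0.0065,0],0],
  [0,[0.042,0.0065,0],0],
  [0,[0.042,0.0065,0],0],
  [0,[0,0,0.03],0],
  [0,[0,0,0.04],0],
  [0,[0,0,0.03],0],
  [0,[0,0,0.025],0],
  [0,[0,0,0.012],0],
  [0,[0,0,0.004],0],
  [0,[0,0,0],0],
  [0.7,[0,0,0],0],
  [0.7,[0,0,0],0],
  [0.7,[0,0,0],0],
  [0.7,[0,0,-0.01],0],
  [0.7,[0,0,-0.03],0],
  [0.7,[0,0,-0.04],0],
  [0.7,[0,0,-0.04],0],
  [0.7,[0,0,-0.02],0],
  [0.7,[-0.045,0,0],0],
  [0.7,[-0.045,0,0],0],
])

```text
time_s: 16.73
eef_pos: [552.5, 110.0, 162.4]
orientation: [[0.017, 1.0, 0.001], [1.0, -0.017, 0.0], [0.0, 0.001, -1.0]]
force: [-0.0, 0.1, 0.1]
grip_width: 59.7
```

Request:
jog_arm([
  [0.8,[-0.045,0.0015,0],0],
  [0.8,[-0.045,0.0015,0],0],
  [0.8,[-0.045,0.0015,0],0],
  [0.8,[-0.045,0.0015,0],0],
  [0.8,[-0.045,0.0015,0],0],
  [0.8,[-0.045,0.0015,0],0],
  [0.8,[-0.045,0.0015,0],0],
  [0.8,[-0.045,0.0015,0],0],
  [0.8,[-0.045,0.002,0],0],
  [0.8,[0,0,0.04],0],
  [0.8,[0,0,0.04],0],
  [0.8,[0,0,0.02],0],
  [0.8,[0,0,0],0],
])

```text
time_s: 18.35
eef_pos: [558.2, -294.1, 60.5]
orientation: [[0.018, 1.0, -0.002], [1.0, -0.018, 0.001], [0.001, -0.002, -1.0]]
force: [1.2, -0.2, 0.4]
grip_width: 68.4
```

```bash
python3 diff.py
python3 - <<'E'
from h import *
print(ctrl.get_obs()['eef_pos'])
im=cv2.imread('pics/now.png');cv2.imwrite('pics/c7.png',cv2.resize(im[130:320,160:480],None,fx=2.5,fy=2.5,interpolation=2))
E
```

```text
p1 127 190
p2 102 196
p3 112 364
thermo 16 0
[ 559.16789119 -294.53613238   61.76974538]
```

View pics/c7.png

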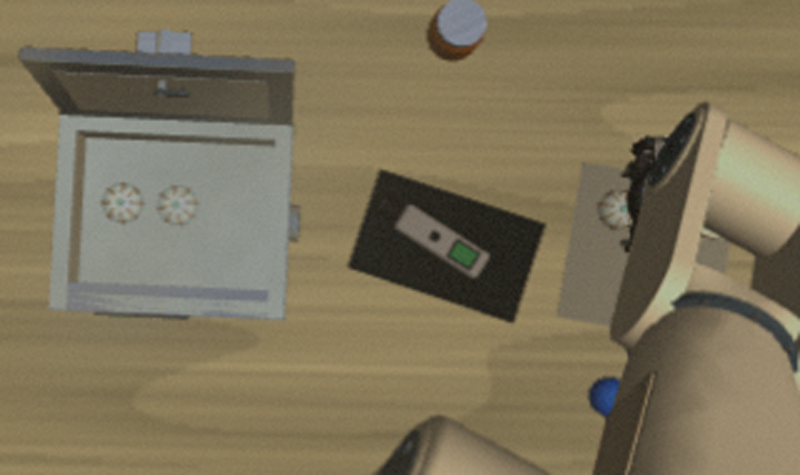

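Two pumpkins now stand apart in the kiln at (122,203) and (177,205), and the gripper is over the last one at (617,209).

Request:
jog_arm([
  [0.8,[0,0,0.03],0],
  [0.8,[0,0,0.02],0],
  [0.8,[0,0,0.009],0],
  [0,[0,0,0],0],
  [0,[0,0,0],0],
  [0,[0,0,0],0],
  [0,[0,0,0],0],
  [0,[0,0,-0.02],0],
  [0,[0,0,-0.04],0],
  [0,[0,0,-0.05],0],
  [0,[0,0,-0.05],0],
  [0,[0.045,-0.0014,0],0],
  [0,[0.045,-0.0014,0],0],
  [0,[0.045,-0.0014,0],0],
  [0,[0.045,-0.0014,0],0],
  [0,[0.045,-0.0014,0],0],
  [0,[0.045,-0.0014,0],0],
  [0,[0.045,-0.0014,0],0],
  [0,[0.045,-0.0014,0],0],
])

```text
time_s: 20.78
eef_pos: [554.1, 67.0, 163.6]
orientation: [[0.018, 1.0, 0.001], [1.0, -0.018, 0.0], [0.0, 0.001, -1.0]]
force: [-0.2, -0.7, -0.8]
grip_width: 42.6
```

Request:
jog_arm([
  [0,[0.037,-0.001,0],0],
  [0,[0.037,-0.001,0],0],
  [0,[0,0,0.03],0],
  [0,[0,0,0.04],0],
  [0,[0,0,0.03],0],
  [0,[0,0,0.025],0],
  [0,[0,0,0.012],0],
  [0,[0,0,0.004],0],
  [0,[0,0,0],0],
  [0.7,[0,0,0],0],
  [0.7,[0,0,0],0],
  [0.7,[0,0,0],0],
  [0.7,[0,0,-0.01],0],
  [0.7,[0,0,-0.03],0],
  [0.7,[0,0,-0.05],0],
  [0.7,[0,0,-0.05],0],
  [0.7,[0,0,-0.05],0],
  [0,[0,0,-0.05],0],
  [0,[0,0,-0.05],0],
  [0,[0,0,-0.04],0],
])

```text
time_s: 23.28
eef_pos: [553.6, 139.6, 354.4]
orientation: [[0.018, 1.0, 0.002], [1.0, -0.018, 0.0], [0.001, 0.002, -1.0]]
force: [0.2, 1.1, -1.1]
grip_width: 5.5
```

Request:
jog_arm([
  [0,[-0.01,0.04,0],0],
  [0,[0,0.04,0],0],
  [0,[0,0.04,0],0],
  [0,[0,0.04,0],0],
  [0,[0,0.04,0],0],
  [0,[0,0,0],0],
])

```text
time_s: 24.02
eef_pos: [754.8, 125.5, 350.1]
orientation: [[0.019, 1.0, -0.001], [1.0, -0.019, -0.0], [-0.0, -0.001, -1.0]]
force: [-0.7, 0.4, -0.7]
grip_width: -0.1
```

Run:
```python
from h import *
im=snap('top','t8'); s=snap('scene','s8'); cv2.imwrite('pics/c8.png',np.vstack([cv2.resize(im[120:270,160:400,::-1],(480,300),interpolation=2),cv2.resize(s[130:290,170:410,::-1],(480,300),interpolation=2)]))
o=ctrl.get_obs(); print(o['eef_pos'],o['joint_pos'])
```

```text
[752.87158793 125.83366128 351.05502491] [9.37270911e+00 2.90108619e+01 6.54847304e+01 7.39330695e-03
 8.55704441e+01 1.04354725e+01]
```

View pics/c8.png

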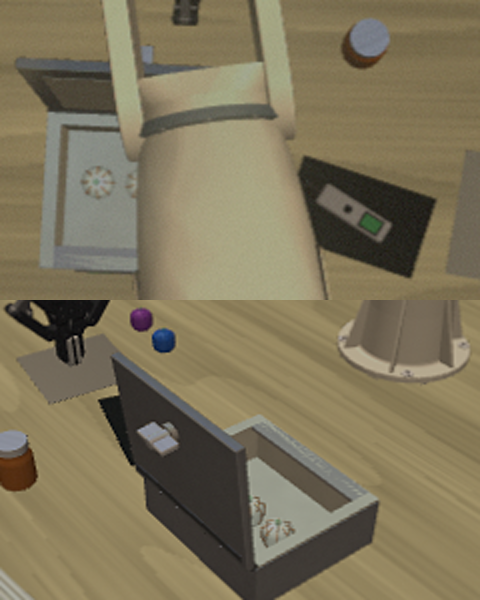

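The third pumpkin is hidden by the arm. I'll move to the left side, from where I can push the lid anyway, and look before closing.

Request:
jog_arm([
  [0,[0.05,0,0],0],
  [0,[0.05,0,0],0],
  [0,[0.05,0,0],0],
  [0,[0.05,0,0],0],
  [0,[0,0,0],0],
])

```text
time_s: 24.75
eef_pos: [755.0, 329.9, 351.6]
orientation: [[0.014, 1.0, -0.001], [1.0, -0.014, 0.001], [0.001, -0.001, -1.0]]
force: [-0.9, -0.3, -1.0]
grip_width: 0.0
```

Run:
```python
from h import *
im=snap('top','t9'); cv2.imwrite('pics/c9.png',cv2.resize(im[120:270,160:400,::-1],(720,450),interpolation=2))
o=ctrl.get_obs(); print(o['eef_pos'])
```

```text
[755.57507619 327.57022972 351.70913718]
```

View pics/c9.png

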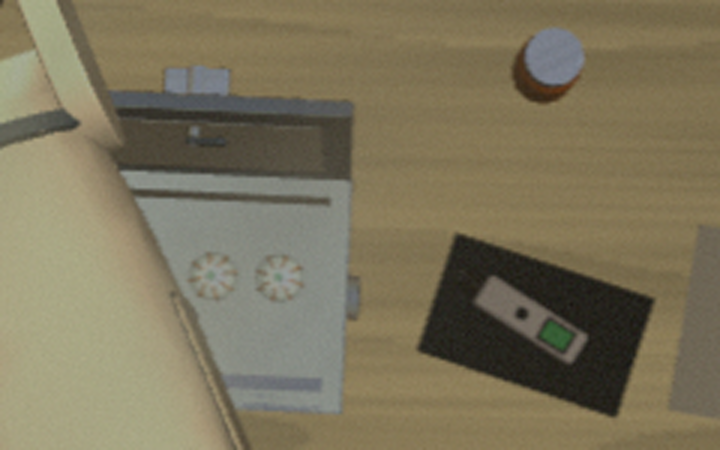

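All three pumpkins stand upright and apart (the two visible at (212,276) and (279,277), the first seen one frame earlier), and the thermometer is unmoved. Now I'll push the lid over from behind.

Request:
jog_arm([
  [0,[-0.028,0,0],0],
  [0,[-0.028,0,0],0],
  [0,[0,0,0.035],0],
  [0,[0,0,0.035],0],
  [0,[0,-0.028,0],0],
  [0,[0,-0.028,0],0],
  [0,[0,-0.0125,-0.0017],0],
  [0,[0,-0.0125,-0.0017],0],
  [0,[0,-0.0167,0],0],
  [0,[0,-0.0167,0],0],
  [0,[0,-0.019,0.004],0],
  [0,[0,-0.019,0.004],0],
])

```text
time_s: 26.3
eef_pos: [604.1, 272.3, 277.6]
orientation: [[0.019, 1.0, 0.002], [1.0, -0.019, 0.001], [0.001, 0.002, -1.0]]
force: [2.4, 0.6, -0.2]
grip_width: -0.1
```

Request:
jog_arm([
  [0,[0,-0.018,0.0075],0],
  [0,[0,-0.018,0.0075],0],
  [0,[0,-0.0163,0.011],0],
  [0,[0,-0.0163,0.011],0],
  [0,[0,-0.0136,0.014],0],
  [0,[0,-0.0136,0.014],0],
  [0,[0,-0.0107,0.0165],0],
  [0,[0,-0.0107,0.0165],0],
  [0,[0,-0.004,0.009],0],
  [0,[0,-0.004,0.009],0],
  [0,[0,0,0],0],
])

```text
time_s: 27.68
eef_pos: [478.3, 274.8, 160.3]
orientation: [[0.018, 1.0, -0.001], [1.0, -0.018, -0.0], [-0.0, -0.001, -1.0]]
force: [-0.4, 0.7, -0.1]
grip_width: -0.2
```

Request:
jog_arm([
  [0,[0,-0.003,0.009],0],
  [0,[0,-0.003,0.009],0],
  [0,[0,-0.002,0.009],0],
  [0,[0,-0.002,0.008],0],
  [0,[0,-0.001,0.006],0],
  [0,[0,-0.001,0.005],0],
  [0,[0,0,0.003],0],
  [0,[0,0,0.002],0],
  [0,[0,0,0.002],0],
  [0,[0,0,0.0],0],
])

```text
time_s: 28.92
eef_pos: [466.6, 275.2, 107.6]
orientation: [[0.018, 1.0, 0.0], [1.0, -0.018, -0.0], [-0.0, 0.0, -1.0]]
force: [-0.3, -1.0, -0.6]
grip_width: -0.0
```

Request:
jog_arm([
  [0,[0,0,0.0015],0],
  [0,[0,0,0.0015],0],
  [0,[0,0,0.001],0],
  [0,[0,0,0.0],0],
])

```text
time_s: 29.42
eef_pos: [466.6, 275.3, 104.5]
orientation: [[0.018, 1.0, 0.0], [1.0, -0.018, 0.0], [0.0, 0.0, -1.0]]
force: [-3.5, -1.2, 11.2]
grip_width: -0.0
```

Run:
```python
from h import *
im=snap('top','t10'); s=snap('scene','s10'); cv2.imwrite('pics/c10.png',np.vstack([cv2.resize(im[120:270,160:400,::-1],(480,300),interpolation=2),cv2.resize(s[130:290,170:410,::-1],(480,300),interpolation=2)]))
o=ctrl.get_obs(); print(o['eef_pos'],o['force'])
```

```text
[466.60041656 275.2843109  104.47284241] [-2.73426129 -1.55337711 10.91779309]
```

View pics/c10.png

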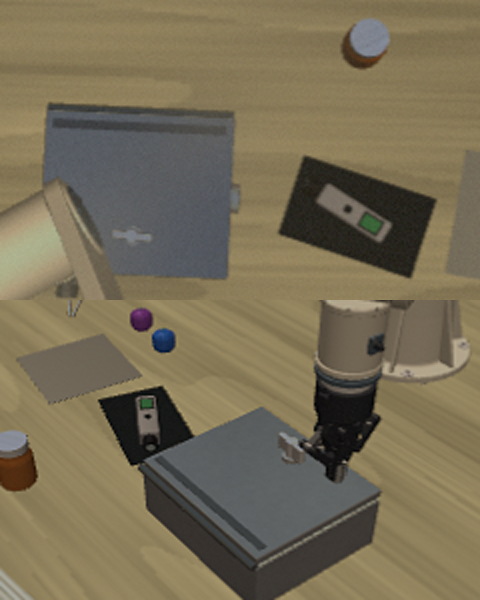

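The lid is flat shut: tip at z 104.5 with 11 N reaction. The wing is visible at about (226,238) in the full frame. Now I'll measure it.

Run:
```python
from h import *
im=cv2.imread('pics/t10.png')
c=cv2.resize(im[222:256,205:250],None,fx=1,fy=1); g=cv2.cvtColor(c,cv2.COLOR_BGR2HSV); 
m=(cv2.cvtColor(c,cv2.COLOR_BGR2GRAY)>165).astype(np.uint8); n,l,st,ce=cv2.connectedComponentsWithStats(m); i=1+st[1:,4].argmax()
ys,xs=np.where(l==i); p=np.c_[xs+205,ys+222].astype(np.float32); r=cv2.minAreaRect(p); print(st[i],ce[i]+[205,222],r)
b=onz('top',cv2.boxPoints(r),138); print(b.round(1),b.mean(0))
R=onz('top',np.array([(50,110),(235,115),(228,278)],float)/2+[160,120],104.5); print(R.round(1))
```

```text
Traceback (most recent call last):
ValueError: attempt to get argmax of an empty sequence
```

Run:
```python
from h import *
im=cv2.imread('pics/t10.png')
c=im[226:250,210:243]; g=cv2.cvtColor(c,cv2.COLOR_BGR2GRAY).astype(int); print(np.percentile(g,[5,50,90,95,99]))
m=(g>np.median(g)+25).astype(np.uint8); n,l,st,ce=cv2.connectedComponentsWithStats(m); i=1+st[1:,4].argmax()
ys,xs=np.where(l==i); p=np.c_[xs+210,ys+226].astype(np.float32); r=cv2.minAreaRect(p); print(st[i],ce[i]+[210,226],r)
b=onz('top',cv2.boxPoints(r),138); print(b.round(1),b.mean(0))
```

```text
[ 90.   96.  111.9 124.  128. ]
[ 7  9 18  6 57] [225.43859649 237.47368421] ((225.5, 237.5), (5.0, 17.0), 90.0)
[[488.9 226.1 138. ]
 [489.8 182.4 138. ]
 [476.9 182.1 138. ]
 [476.1 225.7 138. ]] [482.91302272 204.08212631 138.        ]
```

Request:
jog_arm([
  [0,[0,0,-0.02],0],
  [0.5,[0,0,-0.04],0],
  [0.5,[-0.036,0.0083,0],0],
  [0.5,[-0.036,0.0083,0],0],
  [0.5,[0,0,0],0],
  [0.5,[0,0,0.03],0],
  [0.5,[0,0,0.012],0],
  [0.5,[0,0,0.007],0],
  [0.5,[0,0,0],0],
  [0,[0,0,0],0],
  [0,[0,0,0],0],
  [0,[0,0,0],0],
  [0,[0,0,0],0],
  [0,[0,0,0],0],
])

```text
time_s: 31.28
eef_pos: [481.9, 203.0, 115.3]
orientation: [[0.019, 1.0, 0.0], [1.0, -0.019, 0.0], [0.0, 0.0, -1.0]]
force: [-1.5, 0.1, 5.7]
grip_width: 8.7
```

Gripped (width 8.7). Turning clockwise.

Request:
jog_arm([
  [0,[0,0,-0.001],5],
  [0,[0,0,0],8],
  [0,[0,0,0],8],
  [0,[0,0,0],8],
  [0,[0,0,0],8],
  [0,[0,0,0],8],
  [0,[0,0,0],8],
  [0,[0,0,0],8],
  [0,[0,0,0],8],
  [0,[0,0,0],8],
  [0,[0,0,0],8],
  [0,[0,0,0],0],
])

```text
time_s: 32.78
eef_pos: [480.8, 204.0, 115.6]
orientation: [[0.998, 0.066, -0.002], [0.066, -0.998, 0.002], [-0.002, -0.002, -1.0]]
force: [-4.7, 8.0, -0.7]
grip_width: 8.5
```

```bash
python3 -c "
from h import *
o=ctrl.get_obs();print(o['eef_pos'],o['orientation'],o['force'],o['moment'],o['grip_width'],o['joint_pos'])"
```

```text
[480.81779176 204.02551785 115.6478094 ] [[ 0.99782063  0.06596481 -0.00162496]
 [ 0.06596768 -0.99782017  0.00177992]
 [-0.00150401 -0.00188324 -0.9999971 ]] [-4.70526182  7.97893399 -0.65676046] [ 1.24372936  0.81118316 -0.07299793] 8.45065105020015 [ 22.74310884  19.5999884  111.81176405   0.1732772   48.63481592
 108.84620518]
```

Request:
jog_arm([
  [0,[0,0,0],3],
  [0,[0,0,0],3],
  [0,[0,0,0],2],
  [0,[0,0,0],1],
  [0,[0,0,0],0],
])

```text
time_s: 33.4
eef_pos: [480.8, 204.2, 115.6]
orientation: [[0.996, -0.088, -0.002], [-0.088, -0.996, 0.002], [-0.002, -0.002, -1.0]]
force: [-5.5, 8.6, 0.4]
grip_width: 8.5
```

```bash
python3 -c "
from h import *
o=ctrl.get_obs();print(o['eef_pos'],o['orientation'],o['force'],o['moment'],o['grip_width'],o['joint_pos'])"
```

```text
[480.82500858 204.15565817 115.64442161] [[ 0.99609714 -0.08825081 -0.00151244]
 [-0.08824807 -0.99609692  0.00178834]
 [-0.00166436 -0.00164789 -0.99999726]] [-5.53139003  8.57100568  0.37359463] [1.47490045 0.7976698  0.46186869] 8.469493522225036 [ 22.75730413  19.60185714 111.80939773   0.17057717  48.62914527
 117.70743293]
```

The wing is at its stop: turned to about 94° and the moment is rising. I'll release it and go to the thermometer.

Request:
jog_arm([
  [0.4,[0,0,0],0],
  [0.4,[0,0,0],0],
  [0.4,[0,0,0],0],
  [0.5,[0,0,-0.03],0],
  [0.5,[0,0,-0.055],0],
  [0.5,[0,0,0],-9.1],
  [0.5,[0,0,0],-9.1],
  [0.5,[0,0,0],-9.1],
  [0.5,[0,0,0],-9.1],
  [0.5,[0,0,0],-9.2],
  [0.5,[0,0,0],-9.2],
  [0.7,[0,0,0],-9.2],
  [0.7,[-0.034,0.0268,0],0],
  [0.7,[-0.034,0.0268,0],0],
  [0.7,[-0.034,0.0268,0],0],
  [0.7,[0,0,0],0],
])

```text
time_s: 35.4
eef_pos: [498.3, 71.7, 200.8]
orientation: [[0.519, 0.855, 0.0], [0.855, -0.519, -0.001], [-0.0, 0.0, -1.0]]
force: [0.3, 0.2, 0.3]
grip_width: 59.7
```

Run:
```python
from h import *
im=snap('top','t11'); s=snap('scene','s11'); cv2.imwrite('pics/c11.png',np.hstack([cv2.resize(im[150:270,170:390,::-1],(520,284),interpolation=2),cv2.resize(s[150:290,230:370,::-1],(284,284),interpolation=2)]))
o=ctrl.get_obs(); print(o['eef_pos'],o['orientation'])
```

```text
[498.16617405  73.78659542 200.75054097] [[ 5.17193461e-01  8.55868508e-01  1.46600095e-04]
 [ 8.55868472e-01 -5.17193481e-01  2.46433499e-04]
 [ 2.86735284e-04 -1.98339461e-06 -9.99999959e-01]]
```

View pics/c11.png

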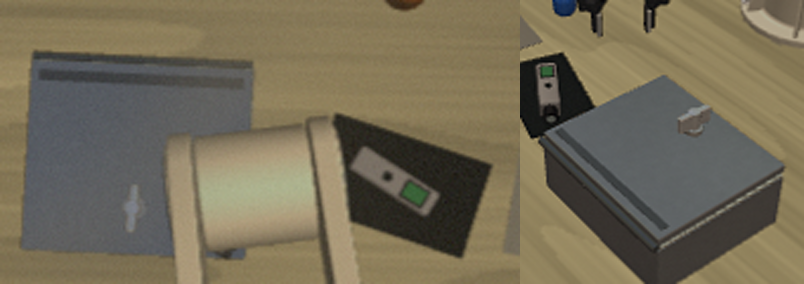

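The wing now points to the front, with the lid shut. The thermometer is still in place. I'll move over it.

Request:
jog_arm([
  [0.7,[-0.0336,0.0265,0],0],
  [0.7,[-0.0336,0.0265,0],0],
  [0.7,[-0.0336,0.0265,0],0],
  [0.7,[-0.0335,0.0265,0],0],
  [0.7,[0,0,0.04],0],
  [0.7,[0,0,0.04],0],
  [0.7,[0,0,0.04],0],
  [0.7,[0,0,0.02],0],
  [0.7,[0,0,0],0],
])

```text
time_s: 36.62
eef_pos: [518.7, -94.5, 59.3]
orientation: [[0.515, 0.857, -0.003], [0.857, -0.515, 0.001], [-0.001, -0.003, -1.0]]
force: [0.3, 0.6, 1.2]
grip_width: 59.5
```

Run:
```python
from h import *
im=snap('top','t12'); s=snap('scene','s12'); cv2.imwrite('pics/c12.png',np.hstack([cv2.resize(im[170:290,280:420,::-1],(420,360),interpolation=2),cv2.resize(s[150:270,180:300,::-1],(360,360),interpolation=2)]))
o=ctrl.get_obs(); print(o['eef_pos'],o['orientation'][:,1])
g=blobs(im,(50,80,50),(80,255,255),8,(300,190,380,260)); print([ (cv2.minAreaRect(c),cv2.contourArea(c)) for c in g])
r=cv2.imread('pics/top0.png')[:,:,::-1].copy(); print([ (cv2.minAreaRect(c),cv2.contourArea(c)) for c in blobs(r,(50,80,50),(80,255,255),8,(300,190,380,260))])
```

```text
[520.17479596 -95.04341296  61.20294347] [ 8.57152004e-01 -5.15063402e-01  3.65445780e-04]
[]
[(((344.88458251953125, 231.42306518554688), (9.707253456115723, 6.37905216217041), 33.6900634765625), 50.5)]
```

View pics/c12.png

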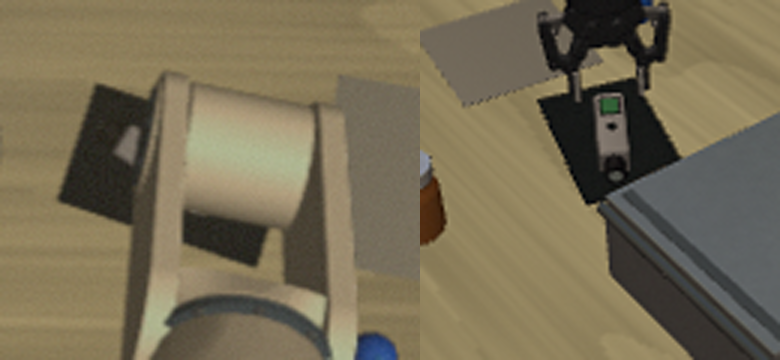

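The fingers straddle the thermometer (14 pictures viewed). I'll descend, grip and lift.

Request:
jog_arm([
  [0.7,[-0.001,0,0.03],0],
  [0.7,[0,0,0.02],0],
  [0.7,[0,0,0.008],0],
  [0.7,[0,0,0],0],
  [0,[0,0,0],0],
  [0,[0,0,0],0],
  [0,[0,0,0],0],
  [0,[0,0,0],0],
  [0,[0,0,0],0],
])

```text
time_s: 37.85
eef_pos: [520.1, -96.7, 3.9]
orientation: [[0.516, 0.857, 0.002], [0.857, -0.516, -0.0], [0.001, 0.002, -1.0]]
force: [-0.6, 0.4, 6.0]
grip_width: 33.0
```

Request:
jog_arm([
  [0,[0,0,-0.01],0],
  [0,[0,0,-0.024],0],
  [0,[0,0,0],-10],
  [0,[0,0,0],-10],
  [0,[0,0,0],-10],
  [0,[0,0,0],0],
])

```text
time_s: 38.6
eef_pos: [519.2, -96.5, 37.3]
orientation: [[0.02, 1.0, 0.001], [1.0, -0.02, -0.0], [-0.0, 0.001, -1.0]]
force: [0.2, -0.4, -1.0]
grip_width: 33.2
```

Run:
```python
from h import *
o=ctrl.get_obs(); print(o['eef_pos'],o['orientation'],o['grip_width'],o['force'],o['moment'])
im=snap('top','t13'); s=snap('scene','s13'); cv2.imwrite('pics/c13.png',np.hstack([cv2.resize(im[150:270,260:380,::-1],(390,390),interpolation=2),cv2.resize(s[140:260,180:300,::-1],(390,390),interpolation=2)]))
```

```text
[519.22398219 -96.5445159   37.33484703] [[ 1.95812569e-02  9.99808120e-01  5.44964544e-04]
 [ 9.99808265e-01 -1.95812036e-02 -1.02903006e-04]
 [-9.22121989e-05  5.46875026e-04 -9.99999846e-01]] 33.17626722164802 [ 0.18976011 -0.42737238 -1.04207014] [0.04214408 0.03641414 0.00726502]
```

View pics/c13.png

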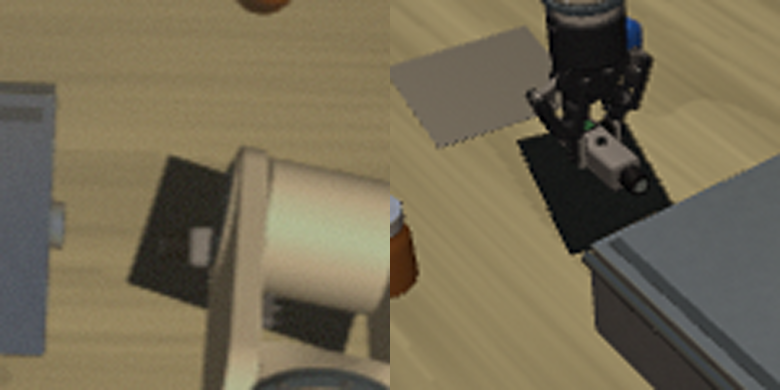

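Thermometer held level and turned towards the port: bar front edge at (191,245) in the top crop, nose tip at about (635,180) in the scene crop. I'll compute the lens position from both.

Run:
```python
from h import *
f=lambda l:np.array(l,float)/3.25+[260,150]
print('bar front corners',onz('top',f([(192,228),(190,265)]),63).round(1))
s=lambda l:(np.array(l,float)-[390,0])/3.25+[180,140]
print('nose',onz('scene',s([(635,180),(638,181)]),50).round(1))
print('port',onz('top',f([(65,222)]),50).round(1))
# refined port: port collar columns in clear picture
im=cv2.imread('pics/t12.png'); g=cv2.cvtColor(im,cv2.COLOR_BGR2GRAY); print(g[205:232,268:285])
print('pred lens',proj('scene',[[519.5,-19.5,50]]),'bar front top corners pred',proj('top',[[502,-41.5,63],[536,-41.5,63]]))
```

```text
bar front corners [[535.5 -42.8  63. ]
 [504.4 -41.6  63. ]]
nose [[521.7 -26.5  50. ]
 [520.4 -23.4  50. ]]
port [[538.9  64.   50. ]]
[[ 91  91  88  92  90  90  89  90 107 116 116 114 117 116 115 118 119]
 [ 90  91  89  90  92  92  89  87 106 118 120 117 117 117 118 119 116]
 [ 91  90  90  90  92  90  90  85 104 120 121 118 120 120 121 117 118]
 [ 88  91  90  95  93  88  92  87 111 119 121 120 125 121 121 121 123]
 [ 90  88  88  87  92  92  89  95 115 121 123 123 123 122 123 120 124]
 [ 85  87  91  89  88  91  90  90 113 122 120 122 123 121 123 122 125]
 [ 89  88  83  92  89  94  85  88  96 113 121 122 119 123 119 121 120]
 [ 88  90  86  91  89  89  90  82  84  93  87  97 110 119 121 124 124]
 [ 89  91  91  87  90  89  89  85  93  99  95  97 112 123 121 119 122]
 [ 88  89  90  90  90  89  87  90  97 103 104 108 121 123 120 122 122]
 [ 88  87  85  86  90  88  93  98 107 107 109  98 110 123 123 122 123]
 [ 91  88  88  91  90  88  92 100 113 109 104  95 108 124 123 125 123]
 [ 90  89  85  89  82  86  87  99 111 111 110  99 110 122 122 123 124]
 [ 89  86  84  86  88  87  92 100 112 114
[... 379 characters left out ...]
 125]
 [ 91  89  87  86  87  87  88  90  98 102 101 106 118 129 125 128 128]
 [ 92  87  87  90  86  89  84  82  88  89  95 115 126 128 127 126 126]
 [ 89  90  90  89  84  85  82  97 102  98  93 117 126 132 127 127 126]
 [ 89  88  85  85  84  84  87 116 127 125 126 128 128 131 131 132 130]
 [ 85  85  87  85  85  88  85 117 132 132 132 130 133 135 130 132 131]
 [ 87  84  85  88  86  84  81 116 132 135 128 133 132 131 133 133 133]
 [ 86  85  83  84  86  84  84 116 131 131 129 129 131 129 129 127 131]
 [ 86  87  86  89  86  86  81 111 126 125 125 127 127 128 127 127 127]]
pred lens [[257.2649346  196.17163621]] bar front top corners pred [[318.40196414 232.40890109]
 [318.59157373 219.9679608 ]]
```

Request:
jog_arm([
  [0,[-0.0076,0.0073,0],0],
  [0,[-0.0076,0.0072,0],0],
  [0,[0,0,0],0],
  [0,[0,0,0],0],
])

```text
time_s: 39.2
eef_pos: [533.1, -112.1, 36.5]
orientation: [[0.019, 1.0, -0.0], [1.0, -0.019, 0.0], [0.0, -0.0, -1.0]]
force: [0.1, -1.3, -1.3]
grip_width: 33.0
```

Request:
jog_arm([
  [0,[0,0,0],0],
  [0,[0,0,0],0],
  [0,[0,0,0],0],
  [0,[0,0,0],0],
  [0,[0,0,0],0],
  [0,[0,0,0],0],
  [0,[0,0,0],0],
  [0,[0,0,0],0],
  [0,[0,0,0],0],
  [0,[0,0,0],0],
  [0,[0,0,0],0],
  [0,[0,0,0],0],
  [0,[0,0,0],0],
  [0,[0,0,0],0],
  [0,[0,0,0],0],
  [0,[0,0,0],0],
  [0,[0,0,0],0],
  [0,[0,0,0],0],
  [0,[0,0,0],0],
  [0,[0,0,0],0],
])

```text
time_s: 41.7
eef_pos: [533.3, -112.0, 36.7]
orientation: [[0.018, 1.0, -0.0], [1.0, -0.018, 0.0], [0.0, -0.0, -1.0]]
force: [0.2, -0.1, -1.8]
grip_width: 33.1
```

Run:
```python
from h import *
o=ctrl.get_obs(); print(o['eef_pos'],o['orientation'][:,0],o['grip_width'])
snap('top','t14'); s=snap('scene','s14'); im=cv2.imread('pics/t14.png'); g=cv2.cvtColor(im,cv2.COLOR_BGR2GRAY)
print(g[208:234,308:332])
```

```text
[ 533.30513009 -111.9709197    36.67524001] [1.83513120e-02 9.99831600e-01 8.38882261e-07] 33.12453648452956
[[ 74  39  41  41  40  44  41  36  37  43  35  40  41  36  43  36  37  39
   40  37  38  34  38  39]
 [ 70  44  40  37  40  38  40  40  39  37  42  37  40  40  38  36  35  36
   40  41  42  36  36  40]
 [ 56  36  38  39  36  35  39  39  37  34  41  45  36  38  37  38  41  35
   41  37  39  34  41  38]
 [ 40  32  34  40  35  41  32  36  39  40  39  37  39  42  36  40  41  38
   35  38  39  44  38  39]
 [ 45  35  37  34  39  37  41  37  41  43  35  40  42  37  34  40  42  38
   38  38  40  38  38  39]
 [ 40  39  38  42  39  40  39  33  40  40  34  36  36  36  35  41  40  36
   35  40  36  38  40  38]
 [ 38  38  41  41  38  38  38  42  31  40  39  39  39  35  40  38  42  46
   41  50  47  44  43  44]
 [ 33  44  39  43  37  40  41  39  38  39  42  39  34  37  39  38  62  87
   93  89  92  98  93  80]
 [ 38  38  36  37  38  33  37  37  34  32  38  33  38  37  38  43  74 103
  114 113 116 114 116  94]
 [ 38  38  39  39  42  36  40  32  38  35  39  41  43  34  32  44  69 102
  111 11
[... 935 characters left out ...]
41  36  37  40  39  36  35  41  42  40  34  40  38  41  39  39  46
   50  49  52  48  45  55]
 [ 35  37  40  36  36  37  41  37  42  41  36  36  35  39  38  41  40  38
   38  41  40  33  37  50]
 [ 38  39  40  37  37  39  34  42  39  37  35  39  43  37  34  40  43  36
   39  40  37  38  38  56]
 [ 36  40  38  34  37  42  39  39  34  38  33  39  39  39  36  40  37  38
   38  44  37  36  35  59]
 [ 37  43  36  33  37  38  39  39  40  36  34  38  35  37  36  40  38  36
   37  39  36  37  45  59]
 [ 41  39  39  37  36  36  35  35  40  36  37  39  42  39  36  38  41  40
   37  35  34  39  45  59]
 [ 38  31  38  42  42  41  38  38  41  39  37  38  40  42  36  37  38  35
   39  37  39  38  50  54]]
```

The hold was steady for over 2 s. By my estimates the lens is at (536,-35), port axis x about 537, mouth y about 64.5. Now I'll lay it back on the pad centre (516,-105), along the pad.

Request:
jog_arm([
  [0,[0.0034,-0.0087,0],0],
  [0,[0.0033,-0.0087,0],0],
  [0,[0,0,0],8],
  [0,[0,0,0],8],
  [0,[0,0,0.012],0],
  [0,[0,0,0.01],0],
  [0,[0,0,0.007],0],
  [0,[0,0,0.003],0],
  [0,[0,0,0],0],
  [0,[0,0,0],0],
])

```text
time_s: 43.05
eef_pos: [516.3, -105.0, 4.8]
orientation: [[0.293, 0.956, 0.0], [0.956, -0.293, -0.0], [0.0, 0.0, -1.0]]
force: [-0.4, -0.1, -1.7]
grip_width: 33.2
```

Request:
jog_arm([
  [0,[0,0,0.001],0],
  [0,[0,0,0],0],
  [0.6,[0,0,0],0],
  [0.7,[0,0,0],0],
  [0.7,[0,0,0],0],
  [0.7,[0,0,-0.01],0],
  [0.7,[0,0,-0.04],0],
  [0.7,[0,0,-0.05],0],
  [0.7,[0,0,-0.05],0],
  [0.7,[0,0,-0.05],0],
  [0.7,[-0.045,0,0],0],
  [0.7,[-0.045,0,0],0],
  [0.7,[-0.045,0,0],0],
  [0.7,[-0.045,0,0],0],
  [0.7,[-0.045,0,0],0],
  [0.7,[-0.045,0,0],0],
  [0.7,[-0.045,0,0],0],
  [0.7,[0,0,0],0],
])

```text
time_s: 45.3
eef_pos: [422.7, -408.5, 204.3]
orientation: [[0.296, 0.955, 0.0], [0.955, -0.296, -0.001], [-0.001, 0.001, -1.0]]
force: [-0.5, 1.4, -0.0]
grip_width: 59.7
```

Run:
```python
from h import *
o=ctrl.get_obs(); print(o['eef_pos'],o['time_s'],o['force'])
im=snap('top','t15'); s=snap('scene','s15'); cv2.imwrite('pics/c15.png',np.vstack([cv2.resize(im[150:270,170:390,::-1],None,fx=3,fy=2.6,interpolation=2),cv2.resize(s[140:270,180:400,::-1],None,fx=3,fy=2.2,interpolation=2)]))
```

```text
[ 422.66672435 -408.5414079   204.27391922] 45.3 [-0.46752099  1.44623851 -0.00155832]
```

View pics/c15.png

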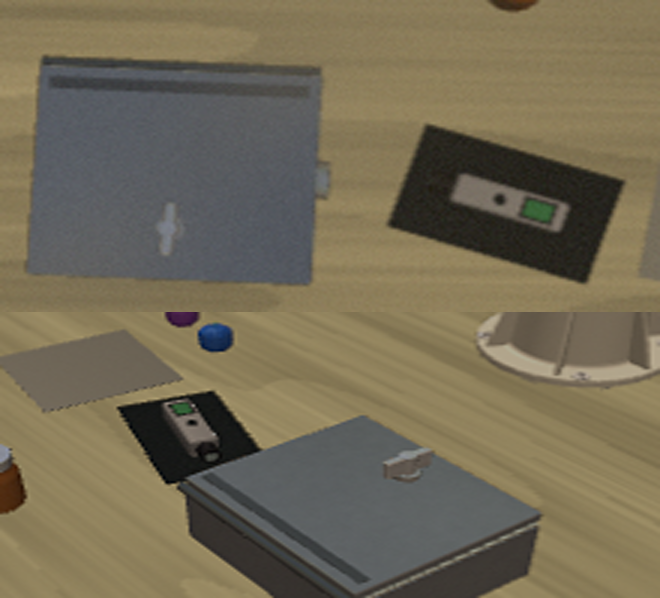

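The final view shows the lid flat with the wing pointing to the front at about 92.5°. The thermometer lies on the middle of the pad: bar centre (510,203), pad centre (507,204). Handing in.

```bash
python3 -c "
from bench import order
print(order.job_done())"
```

```text
the job is handed in; nothing more can be done
None
```

The job is done and handed in at about 45 s of robot time; no check failed, and no verdict was reported.

- **Pumpkins:** There were three on the mat. I stood them upright in a row on the kiln floor, about 60 mm apart. The pictures just before closing showed all three upright and apart. I could not see them after the lid was shut.
- **Lid and wing knob:** The lid was pushed down slowly and the last reading was about 11 N at its edge, with the tip at the expected shut height. I turned the knob clockwise until its moment rose at the stop. The last picture puts it at about 92.5°, against a stop of 92.8°.
- **Thermometer:** I held it steady for about 2.5 s, with the lens about 100 mm from the port and by my estimates 1–2 mm off its axis. It now lies along the pad, with its bar centred within about 3 mm by the last picture.
- **Left alone:** I moved nothing near the jar, the paddle, the reamer block or the look-alikes. I saw no sign of anything being knocked during the run.

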